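Feed a batten under the trimmer guard with a push stick

TASK

Pick up the push stick and use it, not your fingers, to push the plywood batten gently along its lane and under the trimmer's guard until the batten presses the sprung length stop about half way in; do not drive the stop to its end. Leave the batten there, then draw the stick back and stand it on its sole on the table, clear of the trimmer. Keep the gripper off the batten and the trimmer, and leave the mug, carton and spool where they are.

Things in the scene. Friction and masses are not known exactly. Their poses are not given: they have to be found in the camera images.
- trimmer: Fixed grey bench trimmer, switched off, 150 (its x) x 480 (its y) mm. Origin: centre of its underside. The batten is fed along its +y. Bed top 20 mm above the table. Two fences make a lane 50 mm wide centred on x = 0, from y = -225 to +225 mm; fence tops 34 mm above the table, outer faces at x = +-39 mm. Guard and motor head span y = -45 to +45 mm, up to 145 mm above the table
- guard_mouth (a point): middle of the guard opening's infeed side, on the bed (trimmer y = -45 mm), trimmer's axes. Opening 28 mm high above the bed. Inside, at trimmer y = -10 to +38 mm, a sprung hold-down shoe 16 mm above the bed is lifted by the batten and drags on it: 3 to 12 N, steady once the batten's front is past it, different each time; the drag also keeps the batten from springing far back
- outfeed_end (a point): middle of the lane at its outfeed end, on the bed (trimmer y = +225 mm), trimmer's axes. Before it a carriage carries the sprung length stop, a steel plate across the lane. The unpressed plate stands anywhere from trimmer y = 110 to 150 mm: not measured, find it by feel or sight. It yields 10 mm towards +y: 0.8 N to start, 0.8 N more per mm (4.8 N half way), then hits its end
- batten: Plywood batten, 44 x 160 x 20 mm (x, y, z), about 90 g. Origin: centre of its underside. It lies on the trimmer's bed in the lane before the guard, long side (its y) along the trimmer's y, 3 mm play to either fence
- push_stick: Wooden push stick, about 130 g, standing on its sole on the table. Origin: on the underside of the sole, below the middle of the grip block. Sole: 28 mm wide (y), 14 mm high, from x = -40 to +135 mm; its square nose at +x pushes the batten's rear end. Grip block: 45 (x) x 22 (y) mm, from 14 to 80 mm above the underside; grasp it across the 22 mm (along y) from above
- stick_grip (a point): middle of the push stick's grip block, 55 mm above the underside of its sole; same axes as the stick
- stick_nose (a point): middle of the nose face of the push stick, 135 mm ahead of the grip along the stick's +x, 7 mm above its underside
- mug: White mug, 76 mm across, 92 mm high, origin at the centre of its underside; bystander
- carton: Small white carton, 60 x 80 x 45 mm, origin at the centre of its underside; bystander
- spool: Empty black spool standing on its flange, 90 mm across, 60 mm high, origin at the centre of its underside; bystander
There are look-alikes about, which are no part of the job. Of the things like the push_stick, leave any that is pink or purple; of the rest the larger one is meant.

How it is judged:
On the way, in this order (a step that is already met when the one before it is completed fails the run):
1. the push stick is lifted off the table (height (world z) of push_stick above 0.018 m), for 0.1 s.
2. the stick is pushing the batten, whose front has come out beyond the guard (contact force between push_stick and batten above 0.5 N and y of batten in the frame of trimmer above -0.025 m), for 0.1 s.
3. the stick presses the batten onto the sprung stop, at least 2 mm in (over 2.4 N on the stop) (contact force between push_stick and batten above 0.5 N and contact force between batten and end_stop_c0 above 2.4 N), for 0.2 s.
At the end, for the whole second after the job is handed in: The batten lies flat in the lane under the guard, at rest, still pressing the trimmer's sprung stop with 2.2 to 8 N (about 2 to 9 mm in, of 10 mm); the push stick stands on its sole on the table (within 0.12 rad of upright), at rest, touching neither batten nor trimmer (contact force between batten and end_stop_c0 between 2.2 and 8 N and y of batten in the frame of trimmer above 0.028 m and z of batten in the frame of trimmer below 0.024 m and angle between the y axis of batten and the y axis of trimmer, either way round below 0.06 rad and linear speed of each of batten, push_stick below 0.01 m/s and height (world z) of push_stick below 0.006 m and angle between push_stick's own z axis and vertical below 0.12 rad and contact force between push_stick and trimmer below 0.1 N and contact force between push_stick and batten below 0.1 N).
It fails at once if the batten is pressed on the sprung stop with over 12 N (driven to the end of its travel) (contact force between batten and end_stop_c0 above 12 N).
It fails at once if the batten is shoved harder than 25 N with the stick (contact force between push_stick and batten above 25 N).
It fails at once if the gripper or arm touches the batten (contact force between any of the fingers, the arm and batten above 0.5 N).
It fails at once if the gripper or arm touches the trimmer (contact force between any of the fingers, the arm and trimmer above 1 N).
It fails at once if a bystander (mug, carton, spool) is moved more than 15 mm (distance of any of mug, carton, spool from where it was at the start of the episode above 0.015 m).
It also fails if it takes over 72 s, if anything falls off the work surface, if the arm or the gripper's body presses on something with over 40 N, if the wrist force passes 120 N, or if a joint passes its speed limit or range.

ROBOT

A 6-joint arm with a two-finger parallel gripper is mounted at the origin on the work surface. World frame = base frame: x ahead of the robot, y to its left, z up, the work surface at z = 0. Lengths are in m, angles in rad, forces in N, time in s.
With the tool pointing down it reaches from about 0.25 to 0.725 m from the base axis. Payload 4 kg.
Tool frame: the origin (TCP) lies midway between the tips of the shut fingers; the grasp point (between the pads) lies env.tcp_to_grasp behind it (env.tcp_to_grasp is the distance from the TCP to the grasp point, in m); y points along the fingers, x is the direction in which the jaws open and shut, and the axes are right-handed (so a half turn about y gives the same grasp; the last joint's range is limited). The gripper opens to 85 mm and grips with 20 to 120 N. Pads are 22 mm wide; open, the fingers measure 114 mm over their backs; the gripper's body (76 mm by 85 mm) begins 54 mm behind the grasp point. The pads swing forward as they close: fully open they stand 13 mm farther back than shut.
Start: joints at [1.273, 0.241, 0.005, 1.335, 0, 1.571], TCP at [0.147, 0.478, 0.231] pointing down, gripper open.
Joint ranges: [-2.72, 2.72], [-1.05, 1.87], [-1.09, 1.28], [-1.99, 2.15], [-1.42, 1.44], [-3.14, 3.14]. Speed limits (rad/s): [2.79, 2.79, 3.14, 3.14, 3.14, 3.14].

INTERFACE

Orientations are given as a unit quaternion [x, y, z, w].
In Python, from cell import env gives the robot as it stands.
- The arm moves only by the shell command python3 -m creep 'ROWS' [FORCE]. ROWS is a JSON object of lists of equal length, an entry for each row: "translation": the shift along the tool's x, y, z in m, a list of three; "angular": the turn, a rotation vector about the tool's x, y, z in rad, a list of three; "claw": the opening, from 0 (shut) to 1 (fully open). A call has 1 to 10 rows; each row shifts and turns the commanded pose from where the row before left it, along the tool's axes as they then stand; what a row does not reach is not made up. A row lasts 1/12 s, in which the tool goes at most 41.7 mm and 7.16 degrees, less where a joint would pass 70% of its speed; a pose out of reach is approached as far as the arm can. A call is refused whole if a number of a shift passes 0.0417 or a number of a turn 0.125, either way. A call with a gripper value outside its range is refused whole. The fingers move at their own pace and stop on an object; FORCE is the grip in N (left out, the last holds). Time passes only in rows, so rows that do not move let the fingers close. It gives the time, the measured TCP pose, the force and the opening at its end, in the units of the state.
- env.state(): the state, without advancing time (a new reading comes with each control period).
- env.capture(name): name is "side" or "top"; returns a dict with "pixels" (384x512x3 uint8, red, green, blue), "K" (3x3 intrinsics, pixels), "R" (3x3) and "t" (3): a world point X has camera coordinates R X + t. Camera axes: x right, y down, z forward; pixel columns grow to the right and rows downward; lengths in m; the calibration is good to about 2 mm. A picture is of the moment at which its call begins. There is no depth.
- env.finish_job(): hands the job in, once; it reports no verdict.
The state is a dict: "clock": time; "joint_pos": joint angles; "joint_velocities": joint speeds; "joint_torque": joint torques, N m; "tool_pos": TCP position; "eef_rot": TCP orientation; "wrist_force": force on the tool from outside, world axes, zero at the start; "wrist_torque": the same for the moment, N m; "opening": opening from 0.0 (shut) to 1.0 (fully open).
Only numpy, scipy, OpenCV 4.12 (cv2) and the standard library are available. Lean on these libraries where they do the work, as an engineer would, in place of code of your own. Each camera call takes 0.05 s, during which the arm holds its last target.

## Working session

There is one attempt and no reset: what is moved stays moved. The work goes in short steps, Python scripts to look and compute and a shell command to move; the robot and the scene stay as the last step left them, time stands still between calls to the robot, and variables do not carry over. Pictures are saved under pics/ and viewed, and the job is handed in when it is done.

```bash
ls; mkdir -p pics; python3 - <<'E'
from cell import env
import cv2,pickle
s=env.state();print(s);print(env.tcp_to_grasp)
for n in("side","top"):
    c=env.capture(n);pickle.dump(c,open(f"{n}0.pkl","wb"));cv2.imwrite(f"pics/{n}0.png",c["pixels"][:,:,::-1]);print(c["K"],c["R"],c["t"])
E
```

```text
pics
{'clock': 0.0, 'joint_pos': array([ 1.27301526e+00,  2.41439253e-01,  3.70458170e-03,  1.33518294e+00,
       -1.50372923e-05,  1.57079487e+00]), 'joint_velocities': array([-0.00016607,  0.00175404, -0.00089017, -0.00159901,  0.00036339,
       -0.0001836 ]), 'joint_torque': array([ 2.40973495e-03, -3.72322476e+01,  2.52406293e+01,  1.71206956e-02,
        2.70807859e-04,  9.49952607e-06]), 'tool_pos': array([0.14651776, 0.47738614, 0.23039233]), 'eef_rot': array([ 0.56908808,  0.41969784, -0.42089776, -0.56818796]), 'wrist_force': array([ 0.8786384 , -0.01090727, -0.35329199]), 'wrist_torque': array([-0.03688832,  0.01511676, -0.00182623]), 'opening': 0.996878459041392}
0.0187
[[394.78235445   0.         250.74336121]
 [  0.         394.78235445 194.74442935]
 [  0.           0.           1.        ]] [[ 0.87066031 -0.49148013  0.01994776]
 [-0.31609954 -0.59012283 -0.74285673]
 [ 0.37687095  0.64047039 -0.66915317]] [-0.49649683  0.22721347  1.09675949]
[[471.32601616   0.         252.18800288]
 [  0.         471.32601616 197.50774293]
 [  0.           0.           1.        ]] [[ 0.01154969 -0.99992932 -0.00282005]
 [-0.9776428  -0.01070001 -0.21000014]
 [ 0.20995513  0.00518244 -0.97769729]] [-0.02348772  0.57071428  1.65143477]
```

View pics/side0.png

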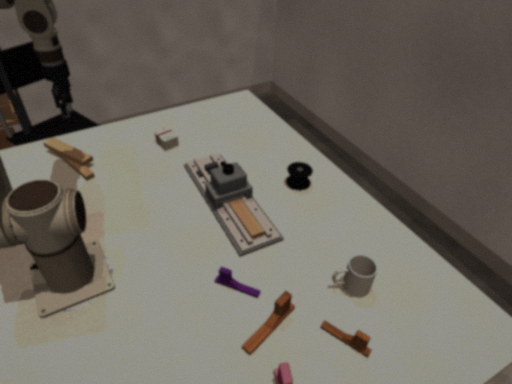

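View pics/top0.png

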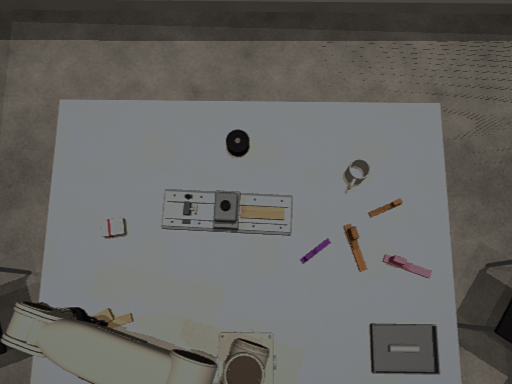

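```bash
cat > h.py <<'E'
import numpy as np,cv2,pickle
def load(n): return pickle.load(open(f"{n}.pkl","rb"))
def bp(c,u,v,z):
    d=np.linalg.inv(c["K"])@[u,v,1]; o=-c["R"].T@c["t"]; d=c["R"].T@d
    return o+d*(z-o[2])/d[2]
def pj(c,X):
    p=c["K"]@(c["R"]@np.asarray(X,float)+c["t"]); return p[:2]/p[2]
def crop(c,x0,y0,x1,y1,f,name):
    im=cv2.resize(c["pixels"][y0:y1,x0:x1,::-1],None,fx=f,fy=f,interpolation=cv2.INTER_CUBIC)
    im=cv2.convertScaleAbs(im,alpha=1.3)
    for k in range((x0+9)//10*10,x1,10):
        cv2.line(im,((k-x0)*f,0),((k-x0)*f,6),(0,0,255)); 
        if k%20==0: cv2.putText(im,str(k),((k-x0)*f,18),0,.4,(0,0,255))
    for k in range((y0+9)//10*10,y1,10):
        cv2.line(im,(0,(k-y0)*f),(6,(k-y0)*f),(0,0,255)); 
        if k%20==0: cv2.putText(im,str(k),(8,(k-y0)*f+4),0,.4,(0,0,255))
    cv2.imwrite(f"pics/{name}.png",im)
E
python3 - <<'E'
from h import *
t=load("top0");s=load("side0")
crop(t,290,180,440,290,5,"t_sticks");crop(t,155,180,300,245,5,"t_trim");crop(s,200,250,380,380,4,"s_sticks");crop(s,175,140,295,260,5,"s_trim")
E
```

```text
(no output)
```

View pics/t_sticks.png

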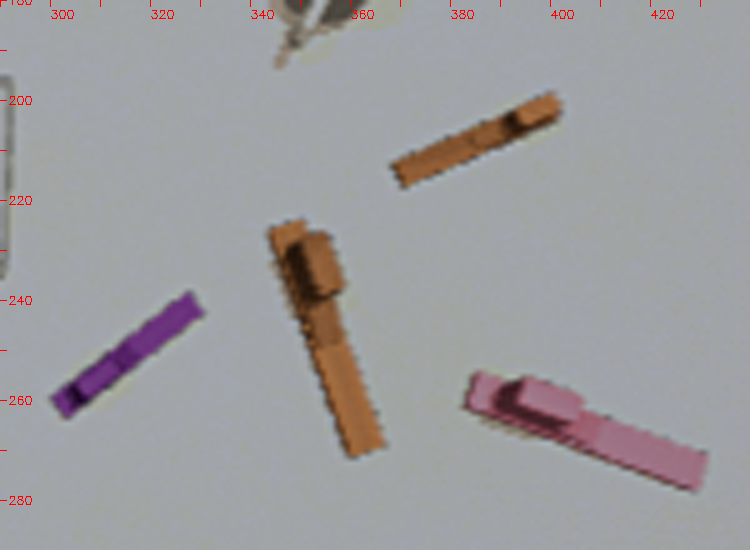

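View pics/t_trim.png

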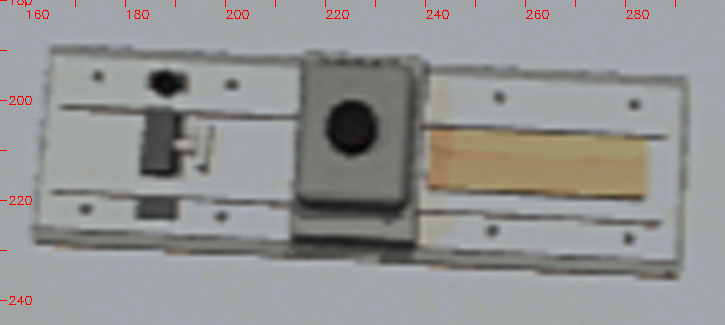

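View pics/s_sticks.png

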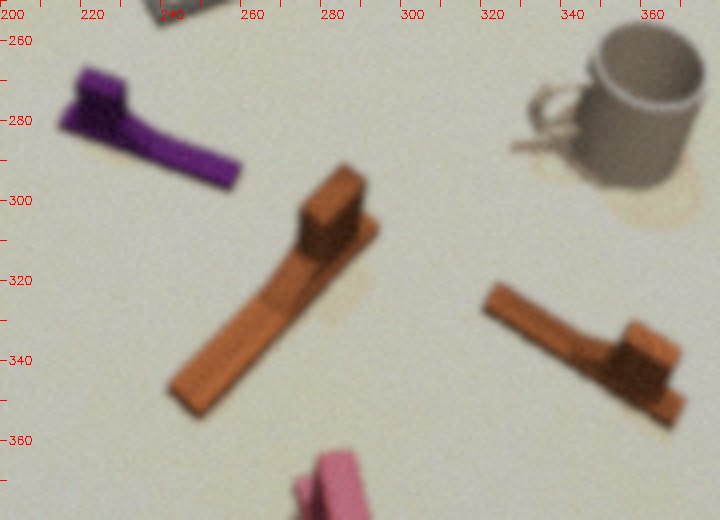

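View pics/s_trim.png

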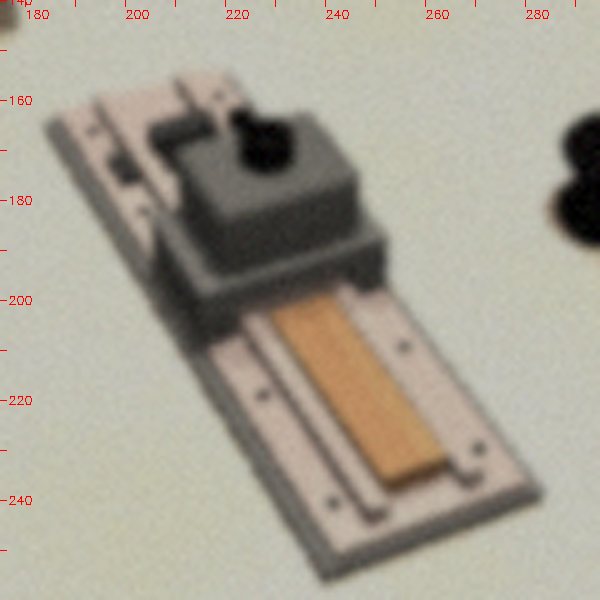

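```bash
cat > fit.py <<'E'
from h import *
from scipy.optimize import least_squares
t=load("top0");s=load("side0")
def fit(pts,x0,z0=0):
    def T(q,p): c,n=np.cos(q[2]),np.sin(q[2]); return [q[0]+c*p[0]-n*p[1],q[1]+n*p[0]+c*p[1],p[2]+z0]
    f=lambda q: np.concatenate([pj(c,T(q,np.array(p)/1e3))-uv for c,p,uv in pts])
    r=least_squares(f,x0,loss='soft_l1'); return r.x, r.fun.reshape(-1,2).round(1).tolist()
E
python3 - <<'E'
from fit import *
print(bp(t,355,247,.02),bp(s,268,325,.02))
tr=[(t,(75,240,20),(165.4,189.4)),(t,(-75,240,20),(162,225.6)),(t,(75,-240,20),(292,195.6)),(t,(-75,-240,20),(290.6,232.4)),
(s,(-75,240,20),(185,165)),(s,(75,240,20),(221,154)),(s,(75,-240,20),(283,238.4)),(s,(-75,-240,20),(241.4,251))]
print(fit(tr,[.5,.1,0]))
st=[(t,(135,14,14),(367,268.6)),(t,(135,-14,14),(360,271.6)),(t,(-40,14,14),(351,224)),(t,(-40,-14,14),(343.6,226.4)),
(s,(135,-14,14),(241.8,346.8)),(s,(135,14,14),(250,352)),(s,(-22.5,14-3,80),(291.5,295.8)),(s,(-22.5,-11,80),(286.2,290.8)),(s,(22.5,11,80),(280.5,305.5)),(s,(22.5,-11,80),(275,301.8))]
print(fit(st,[.45,-.3,3.4]))
b=[(t,(22,80,20),(241,205.6)),(t,(-22,80,20),(240.6,217)),(t,(22,-80,20),(284.6,208)),(t,(-22,-80,20),(284,219.6)),(s,(-22,-80,20),(252,235)),(s,(22,-80,20),(264.6,231.6))]
print(fit(b,[.45,-.1,0],.02))
for n,uv in (("mug",(357,172)),("spool",(238,143)),("carton",(115,227))): print(n,bp(t,*uv,.05))
E
```

```text
[ 0.39969699 -0.39278478  0.02      ] [ 0.39432906 -0.39775368  0.02      ]
(array([ 0.52873171,  0.07249453, -0.04515676]), [[-0.2, -1.9], [-0.7, 1.6], [1.5, -1.1], [1.3, 2.1], [-0.9, -2.9], [0.3, -2.1], [2.0, -2.2], [-1.0, 2.0]])
(array([ 0.4445054 , -0.38198835,  3.45800443]), [[0.7, 0.6], [0.4, -0.0], [0.1, -0.5], [0.4, -0.6], [-0.6, -0.9], [-0.2, 1.6], [1.1, -0.9], [-0.6, -1.1], [0.6, 1.1], [-1.0, -0.6]])
(array([ 0.52036708, -0.05603058, -0.04019199]), [[0.2, -0.3], [-0.1, 0.2], [0.2, -0.5], [0.4, -0.2], [-0.6, 0.5], [-0.2, -0.9]])
mug [ 0.67386708 -0.40324184  0.05      ]
spool [0.78160828 0.03858769 0.05      ]
carton [0.45891131 0.4769206  0.05      ]
```

```bash
python3 - <<'E'
from fit import *
from scipy.spatial.transform import Rotation as Ro
tr=[(t,(25,-225,27),(288,207.4)),(t,(25,225,27),(167,201.4)),(t,(-39,-225,27),(287,224.6)),(t,(-39,225,27),(165.4,218.2)),
(t,(75,240,20),(165.4,189.4)),(t,(-75,240,20),(162,225.6)),(t,(75,-240,20),(292,195.6)),(t,(-75,-240,20),(290.6,232.4)),
(s,(75,-240,20),(283,238.4)),(s,(-75,-240,20),(241.4,251)),(s,(-39,-225,34),(248.6,242))]
q,r=fit(tr,[.5,.1,0]);print(q,r)
for u in (195,197.4): 
  for z in(.02,.04):
    d=bp(t,u,209,z)-[q[0],q[1],0];print("stop",u,z,np.cos(q[2])*d[1]-np.sin(q[2])*d[0])
for uv in((300,261),(330,241)): print("purple",bp(t,*uv,.01))
R=Ro.from_quat([ 0.56908808,  0.41969784, -0.42089776, -0.56818796]).as_matrix();print(R.round(3))
tx=R[:,0];print("toolx yaw",np.degrees(np.arctan2(tx[1],tx[0])))
E
```

```text
[ 0.52694775  0.07513695 -0.04167534] [[0.4, -0.1], [-0.2, -0.4], [0.7, -0.1], [-0.2, -0.1], [-1.0, -1.3], [-1.4, 2.3], [0.8, -0.9], [0.7, 2.3], [1.2, -2.7], [-1.6, 1.6], [-0.0, -0.3]]
stop 195 0.02 0.11940533436980504
stop 195 0.04 0.11668092026289484
stop 197.4 0.02 0.11052926876752103
stop 197.4 0.04 0.10790840263304836
purple [ 0.34761073 -0.19334876  0.01      ]
purple [ 0.42178509 -0.30404965  0.01      ]
[[ 0.293 -0.001 -0.956]
 [ 0.956 -0.002  0.293]
 [-0.002 -1.    -0.   ]]
toolx yaw 72.93848520481868
```

```bash
cat > d.py <<'E'
import sys,numpy as np
from cell import env
from scipy.spatial.transform import Rotation as Ro
def st():
    s=env.state();R=Ro.from_quat(s["eef_rot"]).as_matrix()
    print("t %.2f"%s["clock"],"tcp",s["tool_pos"].round(4),"yawx %.2f"%np.degrees(np.arctan2(R[1,0],R[0,0])),"ydown",R[:,1].round(4),"F",s["wrist_force"].round(2),"open %.3f"%s["opening"],"q",s["joint_pos"].round(2)); return s,R
def to(p,yaw=None):
    s,R=st(); print("tool delta",(R.T@(np.array(p)-s["tool_pos"])).round(4))
    if yaw is not None:
        c,n=np.cos(np.radians(yaw)),np.sin(np.radians(yaw))
        T=np.array([[c,0,-n],[n,0,c],[0,-1,0]]); print("rotvec",Ro.from_matrix(R.T@T).as_rotvec().round(4)); print("delta in final axes",(T.T@(np.array(p)-s["tool_pos"])).round(4))
if __name__=="__main__":
    a=[float(x) for x in sys.argv[1:]]
    to(a[:3],a[3] if len(a)>3 else None) if a else st()
E
python3 -m creep '{"translation":[[0,0,0],[0,0,0],[0,0,0],[0,0,0],[0,0,0]],"angular":[[0,-0.123,0],[0,-0.123,0],[0,-0.123,0],[0,-0.123,0],[0,-0.123,0]],"claw":[1,1,1,1,1]}' 
python3 d.py .4445 -.382 .23 108.1
```

```text
clock: 0.52
tool_pos: [0.1466, 0.4776, 0.2308]
eef_rot: [-0.413, -0.574, 0.574, 0.413]
wrist_force: [0.2, 0.3, -0.9]
opening: 1.002
t 0.52 tcp [0.1466 0.4776 0.2308] yawx 108.52 ydown [-3.0e-04 -1.2e-03 -1.0e+00] F [ 0.24  0.31 -0.91] open 1.002 q [ 1.27  0.24  0.    1.34 -0.    0.95]
tool delta [-0.9097  0.0017 -0.0094]
rotvec [-0.0007  0.0074 -0.0011]
delta in final axes [-9.096e-01  8.000e-04 -1.610e-02]
```

```bash
for i in 1; do :; done
python3 -m creep '{"translation":[[-0.04,0,-0.0007],[-0.04,0,-0.0007],[-0.04,0,-0.0007],[-0.04,0,-0.0007],[-0.04,0,-0.0007],[-0.04,0,-0.0007],[-0.04,0,-0.0007],[-0.04,0,-0.0007],[-0.04,0,-0.0007],[-0.04,0,-0.0007]],"angular":[[0,0,0],[0,0,0],[0,0,0],[0,0,0],[0,0,0],[0,0,0],[0,0,0],[0,0,0],[0,0,0],[0,0,0]],"claw":[1,1,1,1,1,1,1,1,1,1]}' >/dev/null
python3 -m creep '{"translation":[[-0.04,0,-0.0007],[-0.04,0,-0.0007],[-0.04,0,-0.0007],[-0.04,0,-0.0007],[-0.04,0,-0.0007],[-0.04,0,-0.0007],[-0.04,0,-0.0007],[-0.04,0,-0.0007],[-0.04,0,-0.0007],[-0.04,0,-0.0007]],"angular":[[0,0,0],[0,0,0],[0,0,0],[0,0,0],[0,0,0],[0,0,0],[0,0,0],[0,0,0],[0,0,0],[0,0,0]],"claw":[1,1,1,1,1,1,1,1,1,1]}' 
python3 d.py .4445 -.382 .13 108.1
```

```text
clock: 2.18
tool_pos: [0.4094, -0.2798, 0.2308]
eef_rot: [0.415, 0.573, -0.572, -0.415]
wrist_force: [1.1, 1.5, 0.4]
opening: 1.003
t 2.18 tcp [ 0.4094 -0.2798  0.2308] yawx 108.13 ydown [-6.e-04  6.e-04 -1.e+00] F [1.14 1.49 0.43] open 1.003 q [-0.6   0.23 -0.01  1.33  0.   -0.92]
tool delta [-0.1082  0.1007 -0.0016]
rotvec [-0.0004  0.0004  0.0008]
delta in final axes [-0.1081  0.1008 -0.0016]
```

```bash

python3 -m creep '{"translation":[[-0.036,0.033,-0.0005],[-0.036,0.033,-0.0005],[-0.036,0.034,-0.0005],[0,0,0]],"angular":[[0,0,0],[0,0,0],[0,0,0],[0,0,0]],"claw":[1,1,1,1]}' >/dev/null
python3 d.py .4445 -.382 .031 108.1
python3 - <<'E'
from h import *
from cell import env
for n in("side","top"): pickle.dump(env.capture(n),open(f"{n}1.pkl","wb"))
crop(load("top1"),300,190,420,300,6,"t1");crop(load("side1"),200,230,340,370,5,"s1")
E
```

```text
t 2.52 tcp [ 0.437  -0.3664  0.1364] yawx 107.96 ydown [-0.0107  0.0073 -0.9999] F [-1.24  1.31 -1.7 ] open 0.997 q [-0.7   0.44  0.04  1.18 -0.   -1.01]
tool delta [-0.0182  0.1052 -0.0032]
rotvec [-0.008  -0.0025  0.0103]
delta in final axes [-0.0171  0.1054 -0.0023]
```

View pics/t1.png

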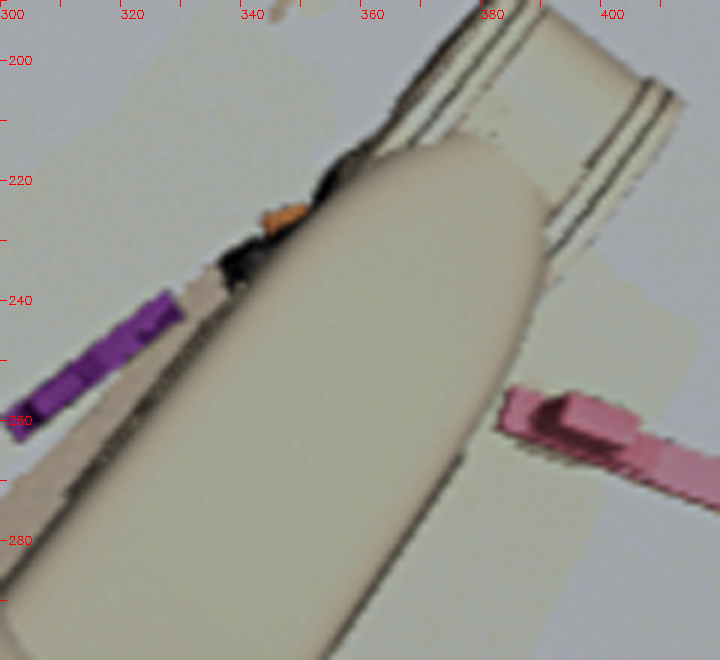

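View pics/s1.png

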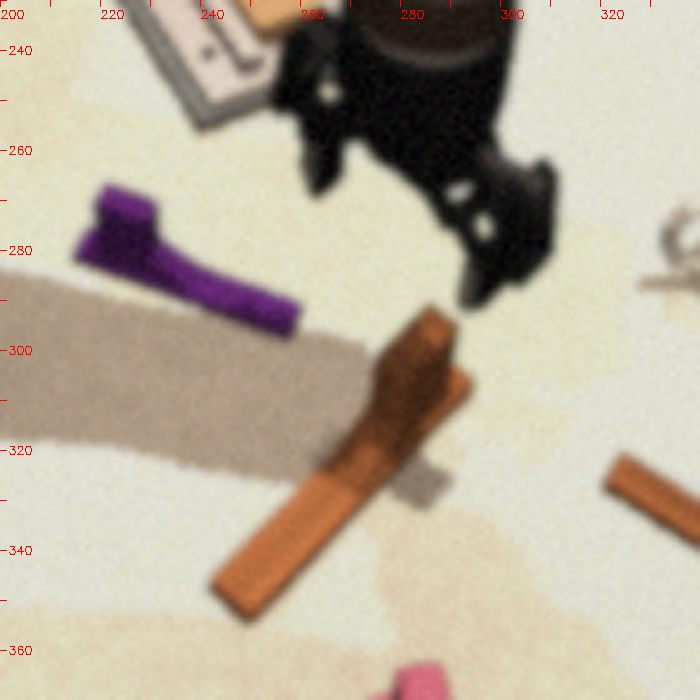

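```bash
python3 d.py .4445 -.382 .031 108.1; python3 - <<'E'
from h import *
from cell import env
from scipy.spatial.transform import Rotation as Ro
s=env.state();R=Ro.from_quat(s["eef_rot"]).as_matrix();c=load("side1")
for k in(-.0425,.0425): print(pj(c,s["tool_pos"]+R@[k,-.013,0]))
E
```

```text
t 2.62 tcp [ 0.4377 -0.364   0.1429] yawx 108.08 ydown [-0.0056  0.0049 -1.    ] F [-0.37 -0.38 -0.1 ] open 0.998 q [-0.69  0.43  0.05  1.19  0.   -1.01]
tool delta [-0.0199  0.1117 -0.0013]
rotvec [-0.0038 -0.0003  0.0064]
delta in final axes [-0.0192  0.1119 -0.0009]
[293.59160811 285.5280372 ]
[265.5314314  264.94007696]
```

```bash

python3 -m creep '{"translation":[[-0.01,0.015,-0.0003],[-0.01,0.015,-0.0003],[0,0.015,0],[0,0.015,0],[0,0,0],[0,0,0]],"angular":[[0,0,0],[0,0,0],[0,0,0],[0,0,0],[0,0,0],[0,0,0]],"claw":[1,1,1,1,1,1]}' >/dev/null
python3 d.py .4445 -.382 .031 108.1
```

```text
t 3.12 tcp [ 0.4462 -0.3823  0.0879] yawx 108.24 ydown [ 6.e-04 -3.e-04 -1.e+00] F [-0.9  -0.22 -0.37] open 0.998 q [-0.71  0.51  0.01  1.07  0.   -1.03]
tool delta [0.0009 0.0569 0.0016]
rotvec [ 0.0005  0.0024 -0.0005]
delta in final axes [0.0008 0.0569 0.0016]
```

```bash

python3 -m creep '{"translation":[[0,0.015,0.0008],[0,0.015,0.0008],[0,0.015,0],[0,0.012,0],[0,0,0],[0,0,0]],"angular":[[0,0,0],[0,0,0],[0,0,0],[0,0,0],[0,0,0],[0,0,0]],"claw":[1,1,1,1,1,1]}' >/dev/null
python3 d.py .4445 -.382 .031 108.1
python3 - <<'E'
from h import *
from cell import env
for n in("side",): pickle.dump(env.capture(n),open(f"{n}2.pkl","wb"))
crop(load("side2"),220,250,340,370,5,"s2")
E
```

```text
t 3.62 tcp [ 0.4453 -0.3837  0.0311] yawx 108.21 ydown [ 0.0012 -0.001  -1.    ] F [ 0.38 -0.98  0.52] open 0.999 q [-0.71  0.57 -0.06  0.95  0.   -1.03]
tool delta [0.0019 0.0001 0.0002]
rotvec [ 0.0009  0.0019 -0.0013]
delta in final axes [0.0019 0.0001 0.0002]
```

View pics/s2.png

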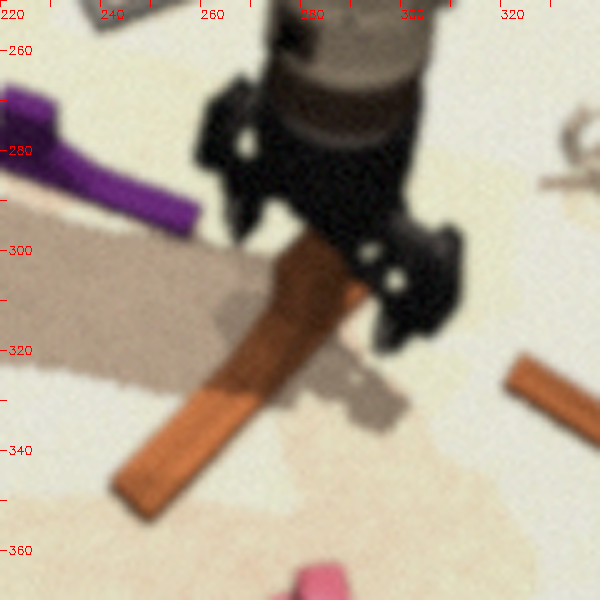

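Block sits between the fingers (tips near (267,297) and (296,320)). Close at 110 N, then lift.

```bash

python3 -m creep '{"translation":[[0,0,0],[0,0,0],[0,0,0],[0,0,0],[0,0,0],[0,0,0],[0,0,0],[0,0,0],[0,0,0],[0,0,0]],"angular":[[0,0,0],[0,0,0],[0,0,0],[0,0,0],[0,0,0],[0,0,0],[0,0,0],[0,0,0],[0,0,0],[0,0,0]],"claw":[0,0,0,0,0,0,0,0,0,0]}' 110 >/dev/null
python3 d.py 
python3 -m creep '{"translation":[[0,-0.01,0],[0,-0.02,0],[0,-0.02,0],[0,-0.02,0],[0,-0.02,0],[0,0,0],[0,0,0]],"angular":[[0,0,0],[0,0,0],[0,0,0],[0,0,0],[0,0,0],[0,0,0],[0,0,0]],"claw":[0,0,0,0,0,0,0]}' >/dev/null
python3 d.py .512 -.33 .125 -2.4
python3 - <<'E'
from h import *
from cell import env
for n in("side",): pickle.dump(env.capture(n),open(f"{n}3.pkl","wb"))
crop(load("side3"),200,220,340,360,5,"s3")
E
```

```text
t 4.50 tcp [ 0.4446 -0.3837  0.0295] yawx 108.18 ydown [-1.e-04  2.e-04 -1.e+00] F [-1.11  0.79  1.34] open 0.244 q [-0.71  0.57 -0.06  0.95  0.   -1.03]
t 5.08 tcp [ 0.4455 -0.3846  0.1209] yawx 108.17 ydown [ 0.0027 -0.0025 -1.    ] F [ 0.09  0.33 -1.94] open 0.243 q [-0.71  0.48  0.06  1.15 -0.   -1.03]
tool delta [ 0.0312 -0.004  -0.0802]
rotvec [ 4.3000e-03  1.9299e+00 -4.0000e-04]
delta in final axes [ 0.0641 -0.0041  0.0574]
```

View pics/s3.png

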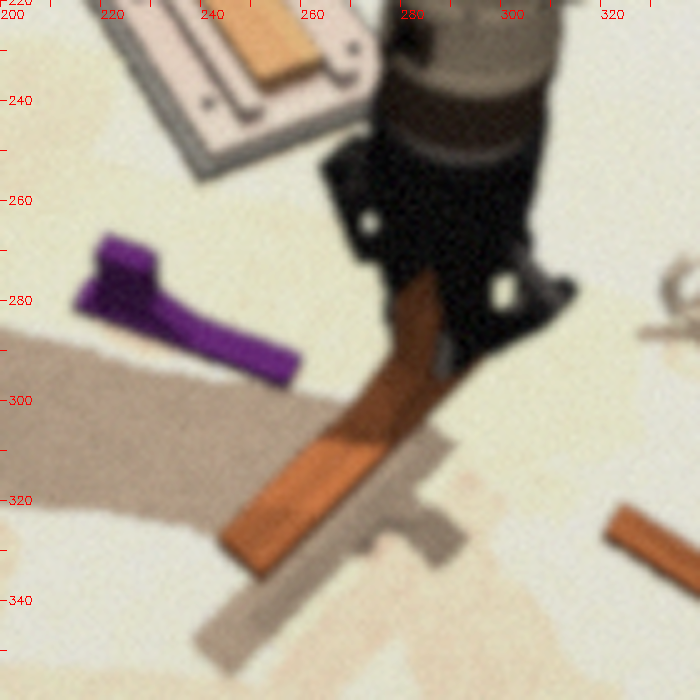

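```bash

python3 -m creep '{"translation":[[0,0,0],[0,0,0],[0,0,0],[0,0,0],[0,0,0],[0,0,0],[0,0,0],[0,0,0],[0,0,0],[0,0,0]],"angular":[[0,0.12,0],[0,0.12,0],[0,0.12,0],[0,0.12,0],[0,0.12,0],[0,0.12,0],[0,0.12,0],[0,0.12,0],[0,0.12,0],[0,0.12,0]],"claw":[0,0,0,0,0,0,0,0,0,0]}' >/dev/null
python3 -m creep '{"translation":[[0,0,0],[0,0,0],[0,0,0],[0,0,0],[0,0,0],[0,0,0],[0,0,0]],"angular":[[0,0.12,0],[0,0.12,0],[0,0.12,0],[0,0.12,0],[0,0.12,0],[0,0.12,0],[0,0,0]],"claw":[0,0,0,0,0,0,0]}' >/dev/null
python3 d.py .512 -.33 .1 -2.4
python3 - <<'E'
from h import *
from cell import env
for n in("side","top"): pickle.dump(env.capture(n),open(f"{n}4.pkl","wb"))
crop(load("side4"),180,180,340,330,5,"s4");crop(load("top4"),260,180,400,280,5,"t4")
E
```

```text
t 6.55 tcp [ 0.4436 -0.383   0.1173] yawx -1.94 ydown [-0.0029  0.0023 -1.    ] F [-0.64  0.31 -0.93] open 0.243 q [-0.71  0.48  0.05  1.15 -0.    0.89]
tool delta [0.0666 0.0172 0.0552]
rotvec [-0.0022  0.008  -0.003 ]
delta in final axes [0.0661 0.0173 0.0558]
```

View pics/s4.png

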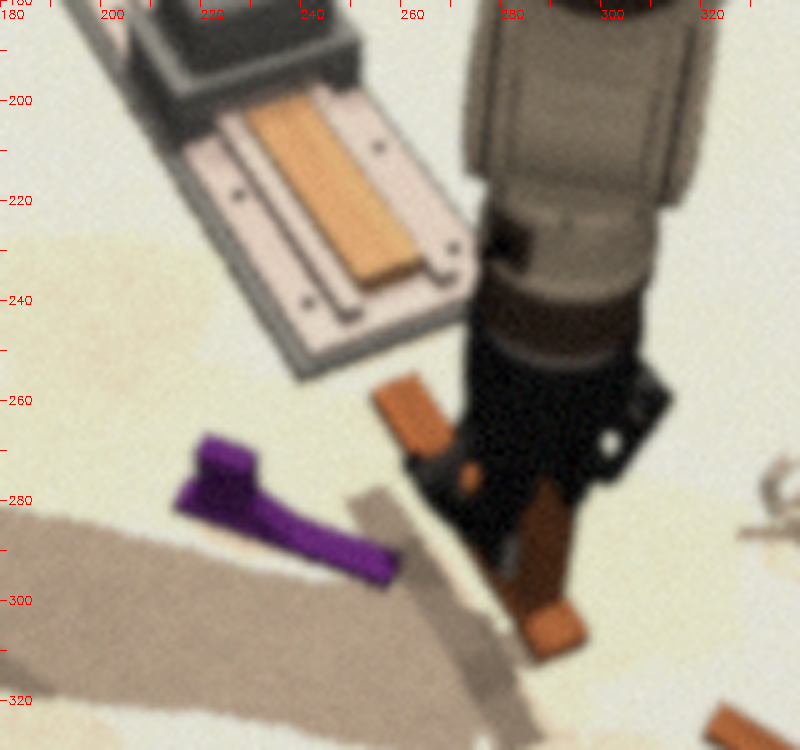

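View pics/t4.png

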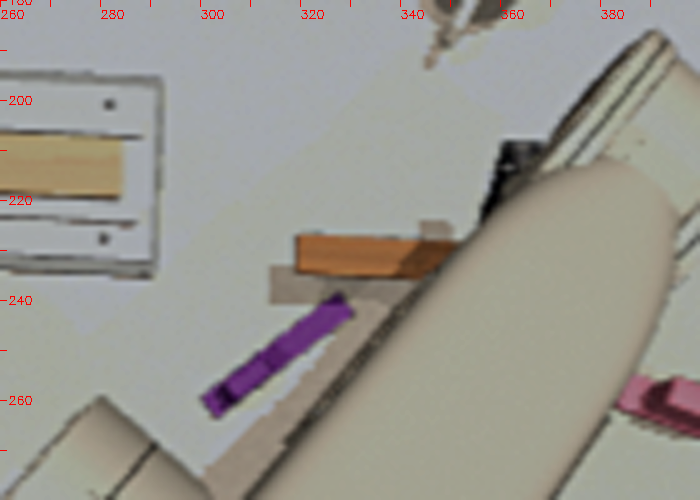

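```bash
python3 - <<'E'
from h import *
c=load("top4")
for uv in((319.4,226.6),(319.2,235)): print(bp(c,*uv,.101))
c=load("side4") # nose top corners
for uv in((254.4,259),(263,255)): print(bp(c,*uv,.101))
E
python3 d.py .511 -.33 .08 -2.4
```

```text
[ 0.46078967 -0.25349339  0.101     ]
[ 0.43123587 -0.25225399  0.101     ]
[ 0.43341934 -0.25766684  0.101     ]
[ 0.4599189  -0.25692558  0.101     ]
t 6.65 tcp [ 0.4439 -0.3832  0.1179] yawx -1.66 ydown [-0.0021  0.0017 -1.    ] F [ 0.42 -0.35 -1.32] open 0.246 q [-0.71  0.48  0.05  1.15 -0.    0.89]
tool delta [0.0656 0.0378 0.055 ]
rotvec [-0.0017  0.0129 -0.0022]
delta in final axes [0.0648 0.0379 0.0559]
```

```bash

python3 -m creep '{"translation":[[0.011,0.004,0.009],[0.011,0.006,0.009],[0.011,0.006,0.009],[0.011,0.006,0.009],[0.011,0.006,0.009],[0.011,0.006,0.009],[0,0,0],[0,0,0]],"angular":[[0,0.0129,0],[0,0,0],[0,0,0],[0,0,0],[0,0,0],[0,0,0],[0,0,0],[0,0,0]],"claw":[0,0,0,0,0,0,0,0]}' >/dev/null
python3 d.py .5115 -.30 .052 -2.4
python3 - <<'E'
from h import *
from cell import env
for n in("side","top"): pickle.dump(env.capture(n),open(f"{n}5.pkl","wb"))
crop(load("side5"),200,160,340,300,5,"s5");crop(load("top5"),240,180,380,260,5,"t5")
E
```

```text
t 7.32 tcp [ 0.5135 -0.3313  0.0844] yawx -2.43 ydown [-1.5e-03  6.0e-04 -1.0e+00] F [ 0.21 -0.73 -1.87] open 0.245 q [-0.57  0.55  0.08  1.1  -0.    1.04]
tool delta [-0.0033  0.0324  0.0312]
rotvec [-0.0005 -0.0005 -0.0016]
delta in final axes [-0.0033  0.0324  0.0312]
```

View pics/s5.png

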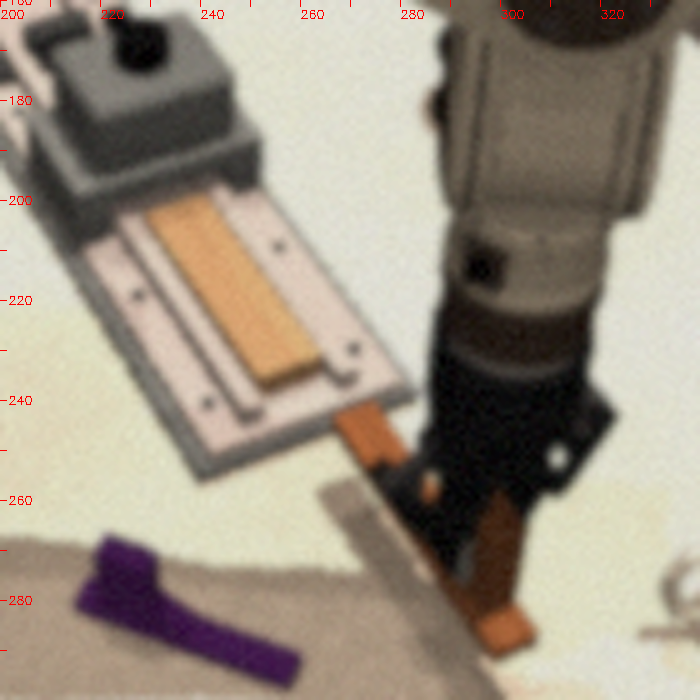

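View pics/t5.png

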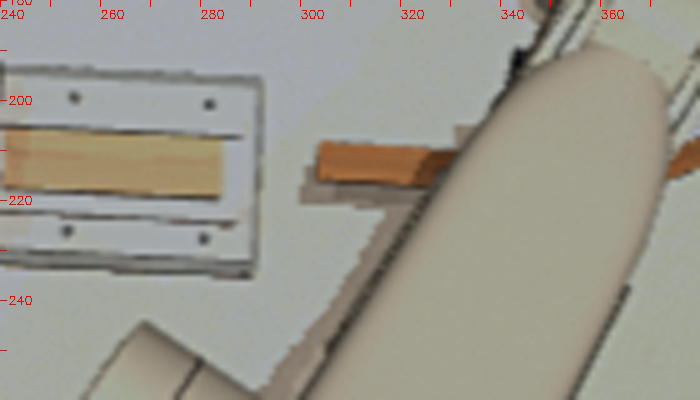

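```bash
python3 - <<'E'
from h import *
c=load("top5")
for uv in((303.6,208.2),(303.2,216.2)): print(bp(c,*uv,.068))
E
python3 d.py .5115 -.298 .0525 -2.4
```

```text
[ 0.53203017 -0.20250465  0.068     ]
[ 0.50282095 -0.20074013  0.068     ]
t 7.42 tcp [ 0.513  -0.3325  0.0853] yawx -2.54 ydown [-4.e-04 -2.e-04 -1.e+00] F [ 0.2  -0.23 -1.31] open 0.242 q [-0.57  0.55  0.08  1.1  -0.    1.04]
tool delta [-0.003   0.0328  0.0344]
rotvec [ 0.0002 -0.0025 -0.0004]
delta in final axes [-0.0029  0.0328  0.0344]
```

```bash

python3 -m creep '{"translation":[[-0.001,0,0.015],[-0.001,0,0.015],[0,0,0.014],[0,0.01,0],[0,0.01,0],[0,0.01,0],[0,0,0],[0,0,0]],"angular":[[0,0,0],[0,0,0],[0,0,0],[0,0,0],[0,0,0],[0,0,0],[0,0,0],[0,0,0]],"claw":[0,0,0,0,0,0,0,0]}' >/dev/null
python3 d.py .5125 -.288 .0525 -2.4
python3 - <<'E'
from h import *
from cell import env
for n in("side","top"): pickle.dump(env.capture(n),open(f"{n}6.pkl","wb"))
crop(load("side6"),200,160,340,300,5,"s6");crop(load("top6"),240,180,380,260,5,"t6")
E
```

```text
t 8.08 tcp [ 0.5117 -0.2887  0.0538] yawx -2.62 ydown [-0.0027  0.0013 -1.    ] F [ 1.19 -0.56 -1.16] open 0.244 q [-0.51  0.54 -0.03  1.   -0.    1.1 ]
tool delta [0.0007 0.0013 0.0007]
rotvec [-0.0012 -0.0039 -0.0027]
delta in final axes [0.0007 0.0013 0.0007]
```

View pics/s6.png

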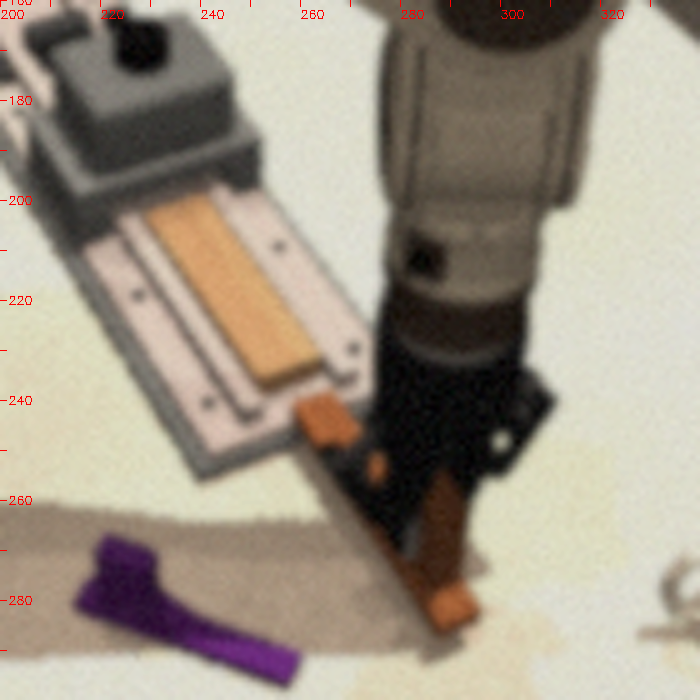

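View pics/t6.png

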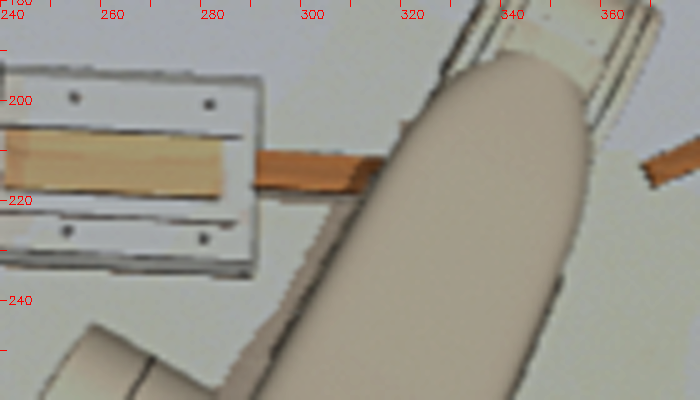

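```bash

python3 -m creep '{"translation":[[0,0.001,0.005],[0,0,0.006],[0,0,0.003],[0,0,0.003],[0,0,0.003],[0,0,0.003],[0,0,0.003],[0,0,0.003],[0,0,0.003],[0,0,0.003]],"angular":[[0,-0.0035,0],[0,0,0],[0,0,0],[0,0,0],[0,0,0],[0,0,0],[0,0,0],[0,0,0],[0,0,0],[0,0,0]],"claw":[0,0,0,0,0,0,0,0,0,0]}' >/dev/null
python3 d.py .515 -.225 .0525 -2.4
python3 - <<'E'
from h import *
from cell import env
for n in("side","top"): pickle.dump(env.capture(n),open(f"{n}7.pkl","wb"))
crop(load("side7"),200,160,340,300,5,"s7");crop(load("top7"),200,180,340,260,5,"t7")
E
```

```text
t 9.02 tcp [ 0.5144 -0.2536  0.0546] yawx -2.38 ydown [ 3.e-04 -5.e-04 -1.e+00] F [ 0.4  -0.93 -1.03] open 0.244 q [-0.46  0.52 -0.07  0.98 -0.    1.15]
tool delta [-0.0006  0.0021  0.0286]
rotvec [0.0005 0.0003 0.0003]
delta in final axes [-0.0006  0.0021  0.0286]
```

View pics/s7.png

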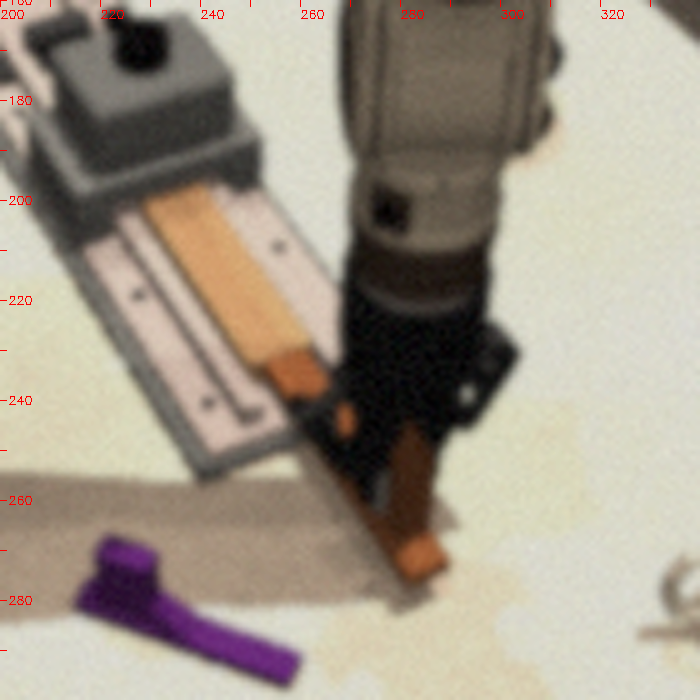

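View pics/t7.png

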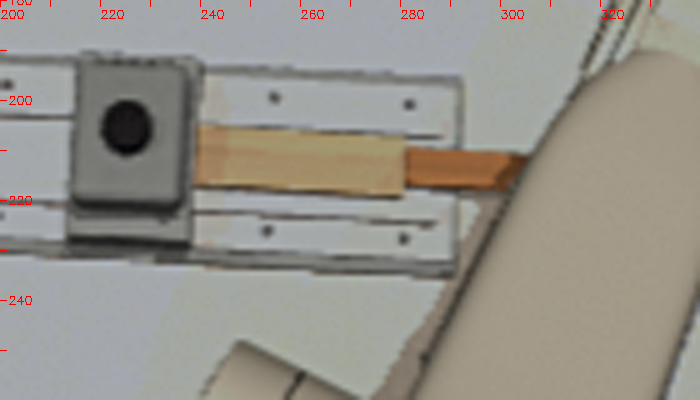

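```bash

python3 -m creep '{"translation":[[0,0.001,0.003],[0,0,0.003],[0,0,0.003],[0,0,0.003],[0,0,0.003],[0,0,0.003],[0,0,0.003]],"angular":[[0,0,0],[0,0,0],[0,0,0],[0,0,0],[0,0,0],[0,0,0],[0,0,0]],"claw":[0,0,0,0,0,0,0]}' >/dev/null
python3 d.py 
python3 -m creep '{"translation":[[0,0,0.002],[0,0,0.002],[0,0,0.002],[0,0,0.002],[0,0,0.002],[0,0,0.002],[0,0,0.002],[0,0,0.002]],"angular":[[0,0,0],[0,0,0],[0,0,0],[0,0,0],[0,0,0],[0,0,0],[0,0,0],[0,0,0]],"claw":[0,0,0,0,0,0,0,0]}' >/dev/null
python3 d.py .517 -.16 .0525 -2.4
```

```text
t 9.70 tcp [ 0.5151 -0.2323  0.0533] yawx -2.37 ydown [-2.e-04  1.e-04 -1.e+00] F [-0.56 -1.71 -0.11] open 0.247 q [-0.42  0.5  -0.1   0.97  0.    1.19]
t 10.37 tcp [ 0.5158 -0.2165  0.0534] yawx -2.37 ydown [-1.e-04  0.e+00 -1.e+00] F [ 0.17 -0.29 -1.75] open 0.246 q [-0.4   0.49 -0.11  0.96 -0.    1.21]
tool delta [-0.0012  0.0009  0.0565]
rotvec [-0.      0.0005 -0.0001]
delta in final axes [-0.0012  0.0009  0.0565]
```

```bash

python3 -m creep '{"translation":[[0,0,0.002],[0,0,0.002],[0,0,0.002],[0,0,0.002],[0,0,0.002],[0,0,0.002],[0,0,0.002],[0,0,0.002]],"angular":[[0,0,0],[0,0,0],[0,0,0],[0,0,0],[0,0,0],[0,0,0],[0,0,0],[0,0,0]],"claw":[0,0,0,0,0,0,0,0]}' >/dev/null
python3 d.py
python3 -m creep '{"translation":[[0,0,0.002],[0,0,0.002],[0,0,0.002],[0,0,0.002],[0,0,0.002],[0,0,0.002],[0,0,0.002],[0,0,0.002]],"angular":[[0,0,0],[0,0,0],[0,0,0],[0,0,0],[0,0,0],[0,0,0],[0,0,0],[0,0,0]],"claw":[0,0,0,0,0,0,0,0]}' >/dev/null
python3 d.py .517 -.16 .0525 -2.4
python3 - <<'E'
from h import *
from cell import env
for n in("side","top"): pickle.dump(env.capture(n),open(f"{n}8.pkl","wb"))
crop(load("side8"),180,140,320,280,5,"s8");crop(load("top8"),160,180,300,260,5,"t8")
E
```

```text
t 11.03 tcp [ 0.5173 -0.2043  0.0545] yawx -2.49 ydown [ 0.0018 -0.0077 -1.    ] F [-1.75 -8.45  0.59] open 0.241 q [-0.37  0.48 -0.13  0.96 -0.01  1.24]
t 11.70 tcp [ 0.518  -0.1877  0.0543] yawx -2.49 ydown [ 0.0018 -0.0064 -1.    ] F [ 0.27 -8.15  0.89] open 0.246 q [-0.34  0.48 -0.14  0.95 -0.01  1.27]
tool delta [-0.0022  0.0017  0.0277]
rotvec [ 0.0063 -0.0016  0.002 ]
delta in final axes [-0.0021  0.0018  0.0277]
```

View pics/s8.png

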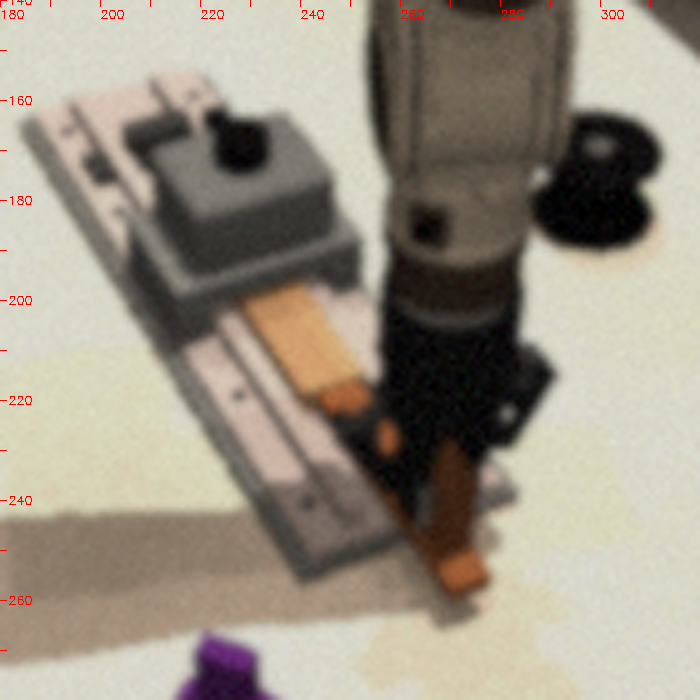

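View pics/t8.png

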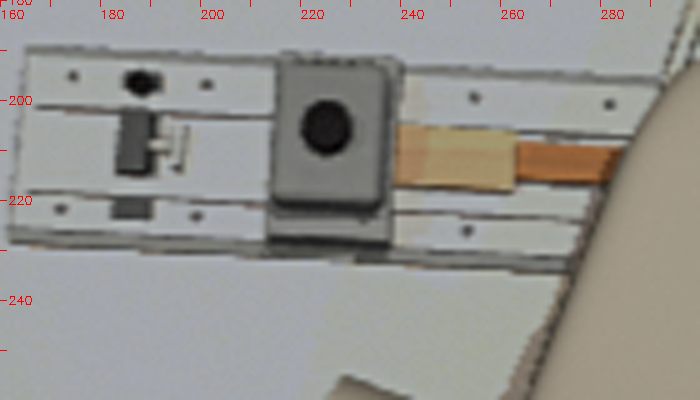

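```bash

python3 -m creep '{"translation":[[0,0,0.003],[0,0,0.003],[0,0,0.003],[0,0,0.003],[0,0,0.003],[0,0,0.003],[0,0,0.003],[0,0,0.003],[0,0,0.003],[0,0,0.003]],"angular":[[0,0,0],[0,0,0],[0,0,0],[0,0,0],[0,0,0],[0,0,0],[0,0,0],[0,0,0],[0,0,0],[0,0,0]],"claw":[0,0,0,0,0,0,0,0,0,0]}' >/dev/null
python3 d.py
python3 -m creep '{"translation":[[0,0,0.003],[0,0,0.003],[0,0,0.003],[0,0,0.003],[0,0,0.003],[0,0,0.003],[0,0,0.003],[0,0,0.003],[0,0,0.003],[0,0,0.003]],"angular":[[0,0,0],[0,0,0],[0,0,0],[0,0,0],[0,0,0],[0,0,0],[0,0,0],[0,0,0],[0,0,0],[0,0,0]],"claw":[0,0,0,0,0,0,0,0,0,0]}' >/dev/null
python3 d.py .5205 -.100 .0525 -2.4
python3 - <<'E'
from h import *
from cell import env
for n in("side","top"): pickle.dump(env.capture(n),open(f"{n}9.pkl","wb"))
crop(load("side9"),180,140,320,280,5,"s9");crop(load("top9"),160,180,300,260,5,"t9")
E
```

```text
t 12.63 tcp [ 0.5192 -0.1576  0.0543] yawx -2.49 ydown [ 0.0017 -0.0063 -1.    ] F [ 0.   -9.2   1.02] open 0.245 q [-0.29  0.46 -0.17  0.94 -0.01  1.32]
t 13.47 tcp [ 0.5204 -0.1276  0.0543] yawx -2.49 ydown [ 0.0016 -0.0062 -1.    ] F [ 0.4  -8.13  1.45] open 0.248 q [-0.24  0.45 -0.18  0.93 -0.01  1.38]
tool delta [-0.0011  0.0016  0.0276]
rotvec [ 0.0061 -0.0016  0.0019]
delta in final axes [-0.001   0.0018  0.0276]
```

View pics/s9.png

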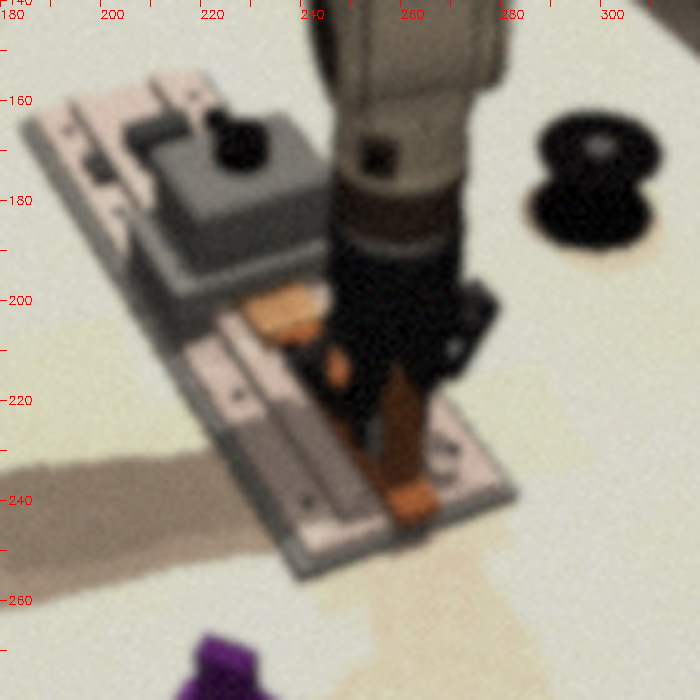

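View pics/t9.png

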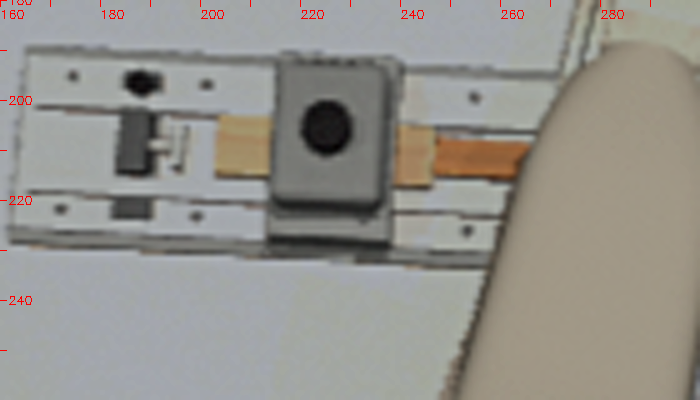

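```bash

python3 -m creep '{"translation":[[0,0,0.002],[0,0,0.002],[0,0,0.002],[0,0,0.002],[0,0,0.002],[0,0,0.001],[0,0,0.001]],"angular":[[0,0,0],[0,0,0],[0,0,0],[0,0,0],[0,0,0],[0,0,0],[0,0,0]],"claw":[0,0,0,0,0,0,0]}' >/dev/null
python3 d.py
python3 -m creep '{"translation":[[0,0,0.0007],[0,0,0.0007]],"angular":[[0,0,0],[0,0,0]],"claw":[0,0]}' >/dev/null
python3 d.py
python3 -m creep '{"translation":[[0,0,0.0007],[0,0,0.0007]],"angular":[[0,0,0],[0,0,0]],"claw":[0,0]}' >/dev/null
python3 d.py
python3 - <<'E'
from h import *
from cell import env
for n in("top",): pickle.dump(env.capture(n),open(f"{n}10.pkl","wb"))
crop(load("top10"),170,180,270,240,7,"t10")
E
```

```text
t 14.15 tcp [ 0.5208 -0.1156  0.0543] yawx -2.48 ydown [ 0.0016 -0.0062 -1.    ] F [-1.1  -8.28  0.3 ] open 0.240 q [-0.22  0.45 -0.19  0.93 -0.01  1.4 ]
t 14.32 tcp [ 0.5209 -0.1143  0.0542] yawx -2.49 ydown [ 0.0015 -0.0062 -1.    ] F [-0.16 -7.5   0.75] open 0.246 q [-0.21  0.45 -0.19  0.93 -0.01  1.4 ]
t 14.48 tcp [ 0.5209 -0.1129  0.0542] yawx -2.49 ydown [ 0.0015 -0.0062 -1.    ] F [-0.54 -7.87  0.69] open 0.244 q [-0.21  0.45 -0.19  0.93 -0.01  1.4 ]
```

View pics/t10.png

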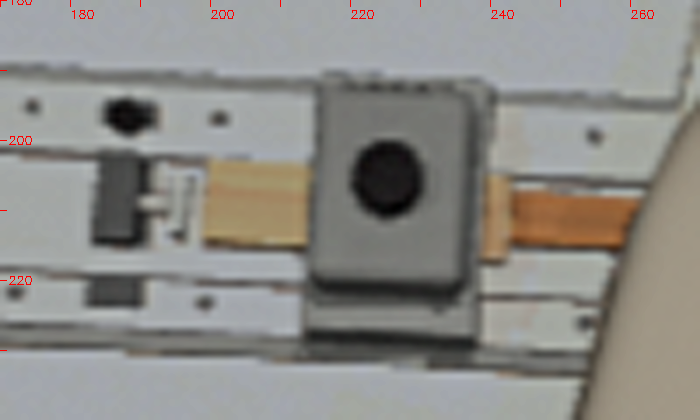

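```bash
cat > f.py <<'E'
from cell import env
s=env.state();print("t %.2f y %.4f z %.4f Fy %.2f Fz %.2f"%(s["clock"],s["tool_pos"][1],s["tool_pos"][2],s["wrist_force"][1],s["wrist_force"][2]))
E
python3 -m creep '{"translation":[[0,0,0.0006],[0,0,0.0006]],"angular":[[0,0,0],[0,0,0]],"claw":[0,0]}' >/dev/null
python3 f.py
python3 -m creep '{"translation":[[0,0,0.0006],[0,0,0.0006]],"angular":[[0,0,0],[0,0,0]],"claw":[0,0]}' >/dev/null
python3 f.py
python3 -m creep '{"translation":[[0,0,0.0006],[0,0,0.0006]],"angular":[[0,0,0],[0,0,0]],"claw":[0,0]}' >/dev/null
python3 f.py
python3 -m creep '{"translation":[[0,0,0.0006],[0,0,0.0006]],"angular":[[0,0,0],[0,0,0]],"claw":[0,0]}' >/dev/null
python3 f.py
```

```text
t 14.70 y -0.1117 z 0.0542 Fy -6.89 Fz 1.16
t 14.87 y -0.1105 z 0.0542 Fy -8.52 Fz 1.18
t 15.03 y -0.1093 z 0.0542 Fy -9.15 Fz 0.70
t 15.20 y -0.1081 z 0.0542 Fy -8.89 Fz 0.85
```

```bash

python3 -m creep '{"translation":[[0,0,0.0006],[0,0,0.0006]],"angular":[[0,0,0],[0,0,0]],"claw":[0,0]}' >/dev/null
python3 f.py
python3 -m creep '{"translation":[[0,0,0.0006],[0,0,0.0006]],"angular":[[0,0,0],[0,0,0]],"claw":[0,0]}' >/dev/null
python3 f.py
python3 -m creep '{"translation":[[0,0,0.0006],[0,0,0.0006]],"angular":[[0,0,0],[0,0,0]],"claw":[0,0]}' >/dev/null
python3 f.py
python3 - <<'E'
from h import *
from cell import env
for n in("top",): pickle.dump(env.capture(n),open(f"{n}11.pkl","wb"))
crop(load("top11"),170,180,270,240,7,"t11")
E
```

```text
t 15.37 y -0.1069 z 0.0542 Fy -8.04 Fz 0.56
t 15.53 y -0.1057 z 0.0542 Fy -8.78 Fz 0.84
t 15.70 y -0.1045 z 0.0542 Fy -8.83 Fz 0.31
```

View pics/t11.png

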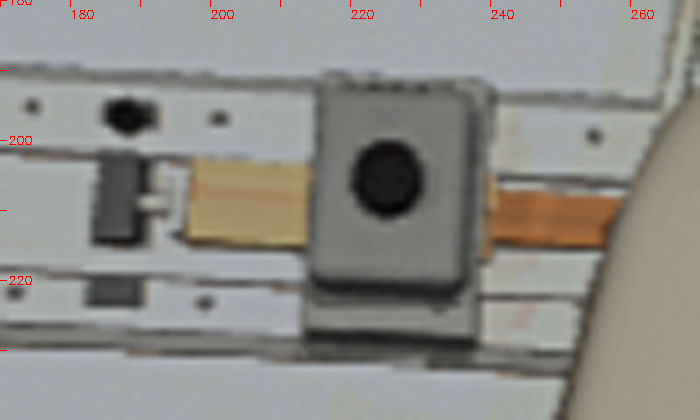

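```bash

python3 -m creep '{"translation":[[0,0,0.0005],[0,0,0.0005]],"angular":[[0,0,0],[0,0,0]],"claw":[0,0]}' >/dev/null
python3 f.py
python3 -m creep '{"translation":[[0,0,0.0005],[0,0,0.0005]],"angular":[[0,0,0],[0,0,0]],"claw":[0,0]}' >/dev/null
python3 f.py
python3 -m creep '{"translation":[[0,0,0.0005],[0,0,0.0005]],"angular":[[0,0,0],[0,0,0]],"claw":[0,0]}' >/dev/null
python3 f.py
python3 -m creep '{"translation":[[0,0,0.0005],[0,0,0.0005]],"angular":[[0,0,0],[0,0,0]],"claw":[0,0]}' >/dev/null
python3 f.py
```

```text
t 15.92 y -0.1035 z 0.0542 Fy -9.24 Fz 0.94
t 16.08 y -0.1029 z 0.0543 Fy -10.55 Fz 1.18
t 16.25 y -0.1022 z 0.0544 Fy -11.75 Fz 1.06
t 16.42 y -0.1015 z 0.0545 Fy -11.34 Fz 2.45
```

```bash

python3 -m creep '{"translation":[[0,0,0.0005],[0,0,0.0005]],"angular":[[0,0,0],[0,0,0]],"claw":[0,0]}' >/dev/null
python3 f.py
python3 -m creep '{"translation":[[0,0,0.0005],[0,0,0.0005]],"angular":[[0,0,0],[0,0,0]],"claw":[0,0]}' >/dev/null
python3 f.py
python3 -m creep '{"translation":[[0,0,0.0005],[0,0,0.0005]],"angular":[[0,0,0],[0,0,0]],"claw":[0,0]}' >/dev/null
python3 f.py
python3 -m creep '{"translation":[[0,0,0],[0,0,0]],"angular":[[0,0,0],[0,0,0]],"claw":[0,0]}' >/dev/null
python3 f.py
```

```text
t 16.58 y -0.1007 z 0.0545 Fy -12.53 Fz 1.43
t 16.75 y -0.1000 z 0.0546 Fy -13.89 Fz 2.56
t 16.92 y -0.0993 z 0.0547 Fy -12.81 Fz 2.15
t 17.08 y -0.0993 z 0.0547 Fy -14.09 Fz 1.21
```

```bash

python3 -m creep '{"translation":[[0,0,0.0004]],"angular":[[0,0,0]],"claw":[0]}' >/dev/null
python3 f.py
for i in 1 2 3; do python3 -m creep '{"translation":[[0,0,0]],"angular":[[0,0,0]],"claw":[0]}' >/dev/null; python3 f.py; done
python3 - <<'E'
from h import *
from cell import env
for n in("top","side"): pickle.dump(env.capture(n),open(f"{n}12.pkl","wb"))
crop(load("top12"),170,180,270,240,7,"t12");crop(load("side12"),180,140,300,260,6,"s12")
E
```

```text
t 17.17 y -0.0991 z 0.0547 Fy -13.57 Fz 2.48
t 17.25 y -0.0990 z 0.0547 Fy -12.87 Fz 2.11
t 17.33 y -0.0991 z 0.0547 Fy -13.75 Fz 2.96
t 17.42 y -0.0991 z 0.0547 Fy -14.15 Fz 2.37
```

View pics/t12.png

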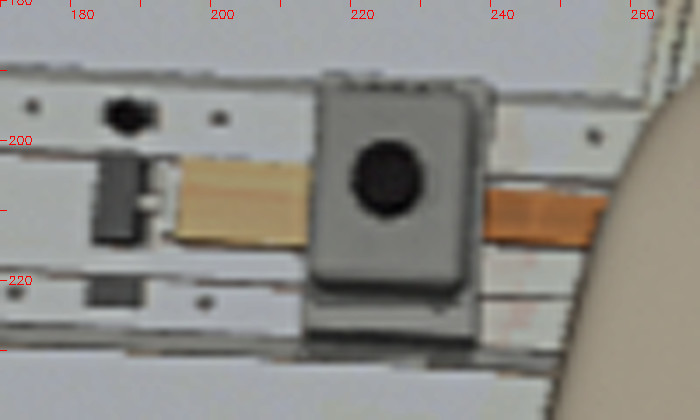

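View pics/s12.png

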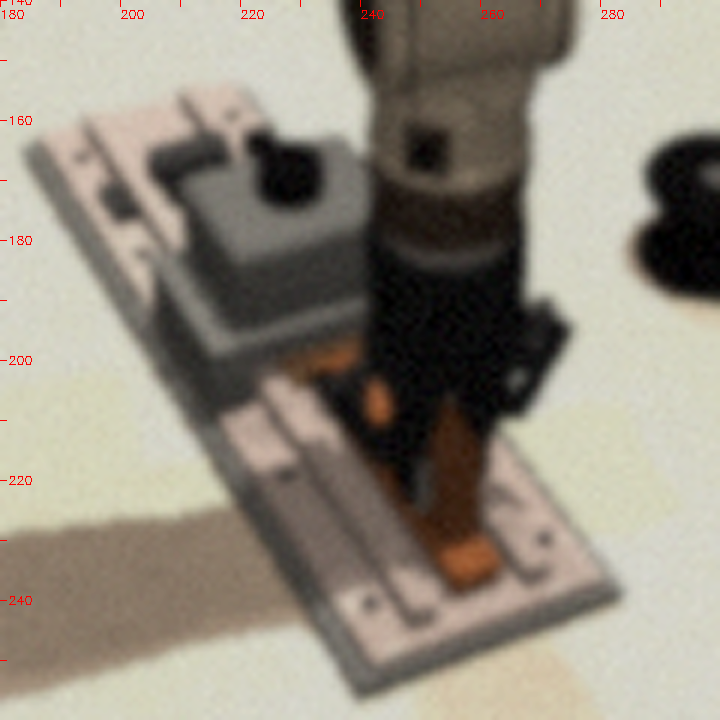

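```bash

python3 -m creep '{"translation":[[0,0,-0.003],[0,0,-0.006],[0,0,-0.01],[0,0,-0.015],[0,0,-0.02],[0,0,-0.02],[0,0,-0.02],[0,-0.002,-0.02],[0,0,-0.01],[0,0,0]],"angular":[[0,0,0],[0,0,0],[0,0,0],[0,0,0],[0,0,0],[0,0,0],[0,0,0],[0,0,0],[0,0,0],[0,0,0]],"claw":[0,0,0,0,0,0,0,0,0,0]}' >/dev/null
python3 d.py .510 -.335 .06 -2.4
python3 - <<'E'
from h import *
from cell import env
for n in("top","side"): pickle.dump(env.capture(n),open(f"{n}13.pkl","wb"))
crop(load("top13"),160,180,300,240,5,"t13")
crop(load("side13"),180,140,320,280,5,"s13")
E
```

```text
t 18.35 tcp [ 0.5157 -0.2201  0.0553] yawx -2.54 ydown [ 5.e-04 -2.e-04 -1.e+00] F [-0.65  0.6  -1.34] open 0.246 q [-0.4   0.49 -0.11  0.97  0.    1.21]
tool delta [-0.0006 -0.0047 -0.1151]
rotvec [ 0.0001 -0.0024  0.0005]
delta in final axes [-0.0009 -0.0047 -0.1151]
```

View pics/t13.png

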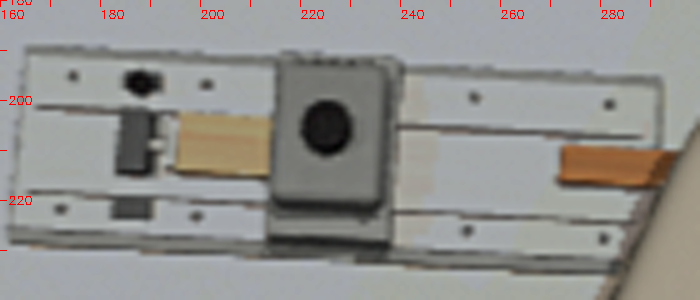

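View pics/s13.png

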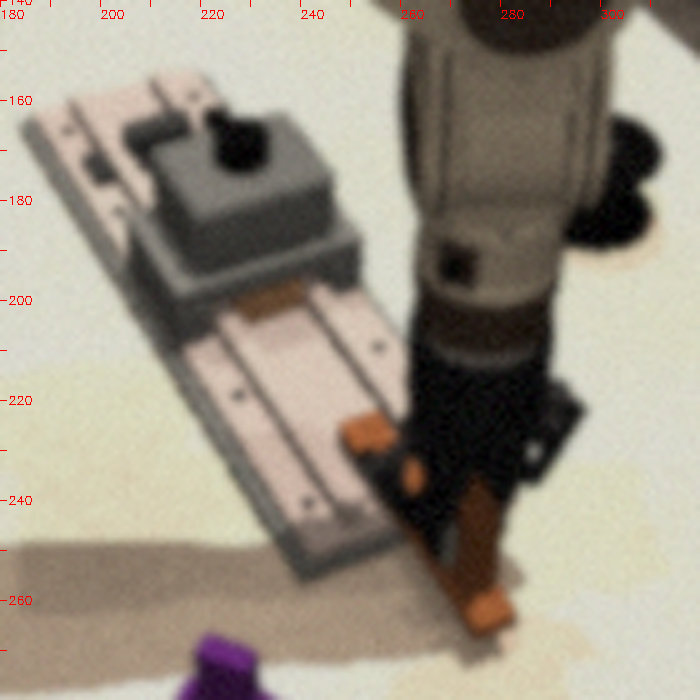

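```bash

python3 -m creep '{"translation":[[0,-0.005,-0.01],[0,0,-0.02],[0,0,-0.02],[0,0,-0.02],[0,0,-0.02],[0,0,-0.02],[0,0,-0.01],[0,0,0],[0,0,0]],"angular":[[0,0,0],[0,0,0],[0,0,0],[0,0,0],[0,0,0],[0,0,0],[0,0,0],[0,0,0],[0,0,0]],"claw":[0,0,0,0,0,0,0,0,0]}' >/dev/null
python3 d.py .510 -.34 .032 -2.4
python3 - <<'E'
from h import *
from cell import env
for n in("top","side"): pickle.dump(env.capture(n),open(f"{n}14.pkl","wb"))
crop(load("top14"),240,180,400,280,5,"t14")
crop(load("side14"),200,180,340,320,5,"s14")
E
```

```text
t 19.20 tcp [ 0.5108 -0.3374  0.0603] yawx -2.37 ydown [-2.e-04  1.e-03 -1.e+00] F [ 0.13  0.73 -1.21] open 0.244 q [-0.58  0.58  0.05  1.05  0.    1.03]
tool delta [-0.0007  0.0283 -0.0026]
rotvec [-0.001   0.0005 -0.0002]
delta in final axes [-0.0007  0.0283 -0.0026]
```

View pics/t14.png

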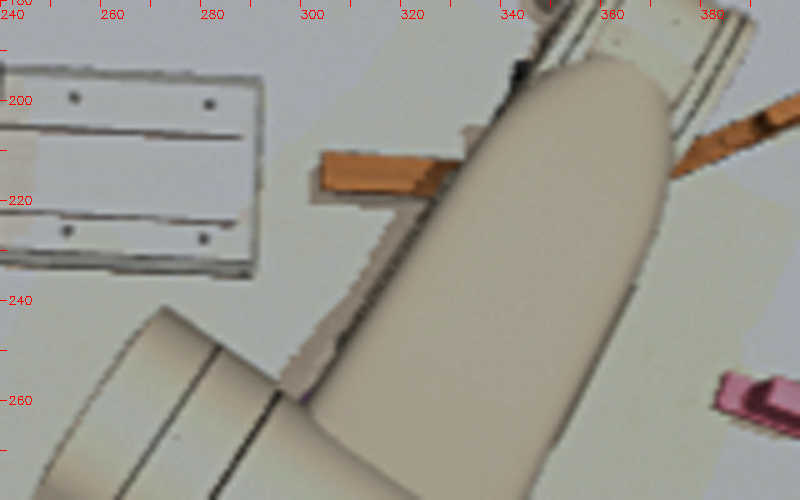

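View pics/s14.png

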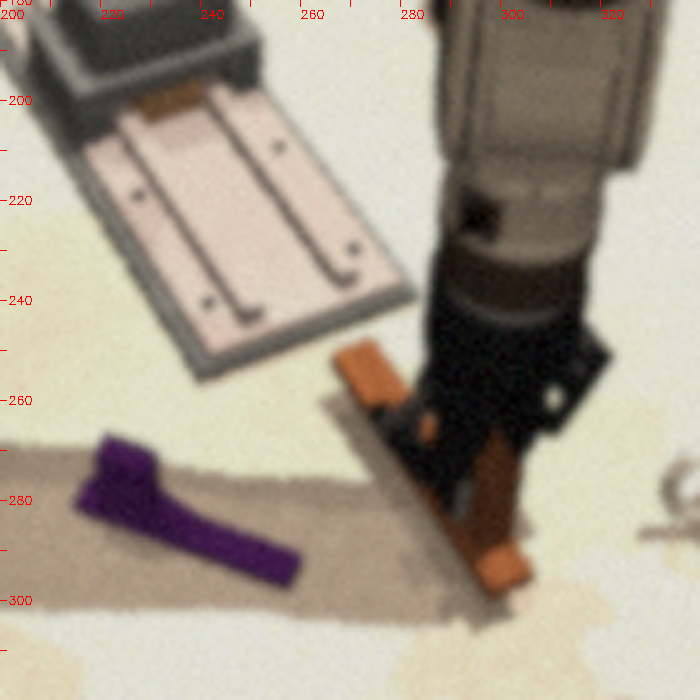

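```bash

python3 -m creep '{"translation":[[0,0.01,0],[0,0.01,0],[0,0.005,0],[0,0,0],[0,0,0],[0,0,0]],"angular":[[0,0,0],[0,0,0],[0,0,0],[0,0,0],[0,0,0],[0,0,0]],"claw":[0,0,0,0,0,0]}' >/dev/null
python3 f.py
python3 -m creep '{"translation":[[0,0.001,0],[0,0.001,0],[0,0,0]],"angular":[[0,0,0],[0,0,0],[0,0,0]],"claw":[0,0,0]}' >/dev/null
python3 f.py
python3 -m creep '{"translation":[[0,0.001,0],[0,0.001,0],[0,0,0]],"angular":[[0,0,0],[0,0,0],[0,0,0]],"claw":[0,0,0]}' >/dev/null
python3 f.py
```

```text
t 19.80 y -0.3379 z 0.0353 Fy -0.70 Fz -0.97
t 20.05 y -0.3381 z 0.0335 Fy 0.01 Fz -2.26
t 20.30 y -0.3379 z 0.0312 Fy 0.18 Fz -2.52
```

```bash

python3 -m creep '{"translation":[[0,0.0007,0],[0,0.0007,0],[0,0,0]],"angular":[[0,0,0],[0,0,0],[0,0,0]],"claw":[0,0,0]}' >/dev/null
python3 f.py
python3 -m creep '{"translation":[[0,0.0005,0],[0,0.0005,0],[0,0,0]],"angular":[[0,0,0],[0,0,0],[0,0,0]],"claw":[0,0,0]}' >/dev/null
python3 f.py
```

```text
t 20.55 y -0.3379 z 0.0298 Fy -0.49 Fz -1.87
t 20.80 y -0.3380 z 0.0295 Fy 1.47 Fz 1.99
```

Touchdown (Fz turned positive, z 0.0295 as at pick-up). Release partly and back up.

```bash

python3 -m creep '{"translation":[[0,0,0],[0,0,0],[0,0,0],[0,0,0],[0,0,0],[0,0,0]],"angular":[[0,0,0],[0,0,0],[0,0,0],[0,0,0],[0,0,0],[0,0,0]],"claw":[0.35,0.45,0.55,0.6,0.6,0.6]}' 30 >/dev/null
python3 d.py
python3 -m creep '{"translation":[[0,-0.01,0],[0,-0.02,0],[0,-0.03,0],[0,-0.03,0],[0,-0.03,0],[0,-0.03,0],[0,0,0]],"angular":[[0,0,0],[0,0,0],[0,0,0],[0,0,0],[0,0,0],[0,0,0],[0,0,0]],"claw":[0.6,0.6,0.6,0.6,0.6,0.6,0.6]}' >/dev/null
python3 d.py .40 -.34 .2 -2.4
python3 - <<'E'
from h import *
from cell import env
for n in("top","side"): pickle.dump(env.capture(n),open(f"{n}15.pkl","wb"))
crop(load("top15"),160,180,400,280,3,"t15")
crop(load("side15"),180,140,340,320,4,"s15")
E
```

```text
t 21.30 tcp [ 0.5108 -0.338   0.0289] yawx -2.37 ydown [-0. -0. -1.] F [-0.3  -0.37  0.85] open 0.601 q [-0.58  0.61  0.02  0.98 -0.    1.03]
t 21.88 tcp [ 0.5141 -0.3401  0.1876] yawx -2.37 ydown [ 0.0113 -0.0075 -0.9999] F [ 1.03 -0.53  0.38] open 0.601 q [-0.58  0.48  0.24  1.32  0.    1.03]
tool delta [-0.1138 -0.0137 -0.0047]
rotvec [0.007  0.0005 0.0116]
delta in final axes [-0.114  -0.0124 -0.0046]
```

View pics/t15.png

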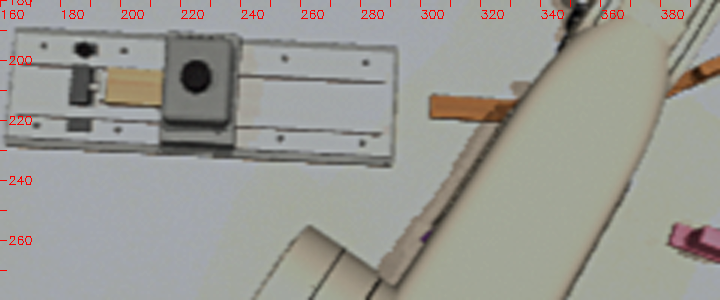

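View pics/s15.png

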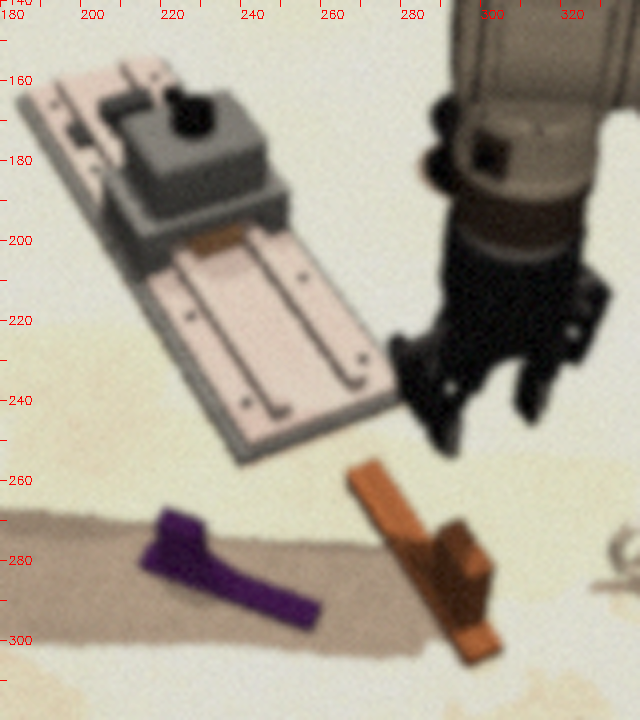

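```bash
python3 - <<'E'
from h import *
a=load("top0")["pixels"];b=load("top15")["pixels"];m=load("top12")["pixels"]
def tm(A,B,x0,y0,x1,y1):
    r=cv2.matchTemplate(B[y0-6:y1+6,x0-6:x1+6],A[y0:y1,x0:x1],cv2.TM_CCOEFF_NORMED);_,v,_,p=cv2.minMaxLoc(r);return np.array(p)-6,round(v,3)
print("spool",tm(a,b,222,126,254,160),"carton",tm(a,b,98,214,130,240),"batten front vs pressed",tm(m,b,182,198,212,222))
a=load("side0")["pixels"];b=load("side15")["pixels"]
print("mug",tm(a,b,328,252,380,300))
from cell import env
env.finish_job();print(env.state()["clock"])
E
```

```text
spool (array([0, 0]), 1.0) carton (array([0, 0]), 1.0) batten front vs pressed (array([0, 0]), 1.0)
mug (array([0, 0]), 0.997)
the job is handed in; nothing more can be done
the job is handed in; nothing more can be done
```

I picked up the larger brown push stick and pushed the batten with it, under the guard and about 4 to 5 mm into the sprung stop. Then I drew the stick back, stood it on the table about 4 cm clear of the trimmer, and handed the job in at about 22 s of the 72 s allowed.

- **Push force:** the wrist read about 8.3 N of drag under the guard and about 13.6 N with the stop pressed. That puts about 5.3 N on the stop by force. The 4.2 mm the arm moved after contact works out at about 4.2 N, so the two estimates disagree by about 1 N. Both are within 2.2 to 8 N.
- **Batten:** its front did not shift in the top picture after I drew the stick back.
- **Stick:** in the last pictures it stands on its sole, touching nothing else. I did not measure its tilt.
- **Bystanders:** the mug, carton and spool show no shift against the first pictures.

One measurement was off: the outer corners of the trimmer fitted poorly, by about 2 pixels. I used its fence lines instead, and they agreed with the batten to about 1 mm. None of my checks failed. Handing in gives no verdict, so I cannot say how it was judged.

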